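Move a wet plaque with the spatula

TASK

The rectangular plaster plaque with the flower relief has just been painted and the gripper must not touch it: take the spatula from its cork mat, slide its blade under the plaque and lift it, level, clear of its stand. Set it down squarely and centred across both battens of the empty drying stand without dropping it, draw the blade out, and lay the spatula back flat on its mat. Leave everything else where it is.

Things in the scene. Friction and masses are not known exactly. Their poses are not given: they have to be found in the camera images.
- spatula: Spatula, loose, 120 g, flat on the mat. Steel blade 100 (x) x 60 x 2.5 mm; a neck 22 wide rises at its rear end (x = -50) to a straight dark wooden handle with flat sides, parallel to the blade, from x = -56 to -150, 18 wide, 31 to 53 above the blade's underside. Origin: centre of the blade's underside; x to the free edge (starts away from the robot), z up. It lies stably on its blade.
- spatula_grip (a point): Middle of the handle's section, 95 mm behind the blade's centre, 42 mm above its underside (46 above the table at the start). Grip across the handle (18 mm) here from above; fingertips then stay 23 mm above the blade's underside. Axes as the spatula's. Grip firmly (about 45 N): the load hangs in front of the grip.
- spatula_mid (a point): Point on the spatula at half its overall length, 50 mm behind the blade's centre, at the level of its underside.
- mat: Cork mat, fixed, 230 (x) x 120 (y) x 4 mm, at the left or right side, swapping places with the palette. Origin: table level under its centre; top 4 mm higher. The spatula starts on it lengthwise, its half-length over the middle.
- plaque: Plaster plaque, loose, 60 to 130 g: rectangle 90 (x) x 104 (y) x 8 mm with a 3 mm raised border and flower on top. Origin: centre of its flat underside. Starts on stand_a, its 104 mm side lying across both battens, its underside 20 mm above the table.
- stand_a: Drying stand, fixed, holds the plaque at the start. Plywood base 110 (x) x 100 x 4 mm; two battens along x, 110 long, 12 wide, 16 high, centred at y = +-44: between them a channel 76 wide, 16 high, open at both ends, running roughly away from the robot (yaw within 0.25 rad). Batten tops 20 mm above the table. Origin: table level under its centre.
- stand_b: Drying stand exactly like stand_a, fixed; holds the round medallion throughout. The three stands stand in a row across the table and swap places from start to start.
- stand_c: Drying stand exactly like stand_a, fixed; empty at the start, it receives the plaque. Same origin and axes as stand_a.
- stand_c_top (a point): Centre of the empty stand, level with its batten tops, 20 mm above the table. Axes as the stand's.
- medallion: Round plaster medallion, 108 mm across, 12 high, loose on stand_b. Origin: centre of its underside. Leave alone.
- palette: White plastic paint palette, fixed, 200 x 120 x 14 mm, low walls; origin under its centre at table level. Left when the mat is right, right when the mat is left.
- paint_jar: Closed grey paint jar, loose, 56 mm across, 50 high, just beyond the stands. Leave alone.
- tape_roll: Roll of paper tape lying flat, loose, 68 mm across, 20 high, just beyond the stands. Leave alone.
- sanding_block: Cork sanding block, loose, 80 x 50 x 30 mm, to the left of the stands. Leave alone.
- mixing_cup: Small white cup, loose, 70 mm across, 60 high, to the right of the stands. Leave alone.
- brush_jar: White ceramic jar, loose, 90 mm across, 110 high, with brushes reaching to 225 mm, at the left side beyond the mat or palette. Leave alone.
Mind the look-alikes: they are no part of the job. What is shaped like the spatula but green is not meant. What is shaped like the plaque but turquoise is not meant.

How it is judged:
On the way, in this order (a step that is already met when the one before it is completed fails the run):
1. the plaque is lifted on the spatula, level, at least 20 mm clear of its stand (height (world z) of plaque above 0.04 m and contact force between plaque and spatula above 0.2 N and angle between plaque's own z axis and vertical below 0.25 rad), for 0.2 s.
2. the plaque lies on the empty stand, across both battens, free of the spatula (horizontal distance between plaque and stand_c_top below 0.02 m and angle between plaque's own z axis and vertical below 0.06 rad and angle between the x axis of plaque and the x axis of stand_c, either way round below 0.2 rad and z of plaque in the frame of stand_c_top between -0.004 and 0.004 m and contact force between plaque and stand_c above 0.2 N and contact force between plaque and spatula below 0.05 N), for 0.2 s.
At the end, for the whole second after the job is handed in: The plaque rests level on both battens of the formerly empty stand, its centre within 20 mm of the stand's centre and square to it within 0.2 rad, free of the spatula; the spatula lies flat on the cork mat with its half-length point within 60 mm of the mat's centre; both are at rest (all of step 2 and linear speed of each of plaque, spatula below 0.02 m/s and horizontal distance between spatula_mid and mat below 0.06 m and angle between spatula's own z axis and vertical below 0.1 rad and height (world z) of spatula below 0.012 m and contact force between spatula and mat above 0.1 N); the robot touches nothing.
It fails at once if the gripper or arm touches the plaque (contact force between any of the fingers, the arm and plaque above 0.3 N).
It fails at once if the plaque is tipped by more than 0.35 rad (angle between plaque's own z axis and vertical above 0.35 rad).
It fails at once if the plaque is more than 20 mm above the stand tops without lying on the blade (centres within 60 mm): dropped or tossed (height (world z) of plaque above 0.04 m and distance between plaque and spatula above 0.06 m).
It fails at once if another loose thing is moved by more than 25 mm (distance of any of medallion, paint_jar, tape_roll, sanding_block, mixing_cup, brush_jar from where it was at the start of the episode above 0.025 m).
It also fails if it takes over 67 s, if anything falls off the work surface, if the arm or the gripper's body presses on something with over 40 N, if the wrist force passes 120 N, or if a joint passes its speed limit or range.

ROBOT

A 7-joint arm with a two-finger parallel gripper is mounted at the origin on the work surface. World frame = base frame: x ahead of the robot, y to its left, z up, the work surface at z = 0. Lengths are in m, angles in rad, forces in N, time in s.
With the tool pointing down it reaches from about 0.425 to 0.95 m from the base axis. Payload 4.7 kg.
Tool frame: the origin (TCP) lies at the very end of the fingers, on their centre line; the grasp point (between the pads) lies hold_point_z behind it (hold_point_z is the distance from the TCP to the grasp point, in m); z points along the fingers, y is the direction in which the jaws open and shut (so a half turn about z gives the same grasp; the last joint's range is limited). The gripper opens to 87 mm and grips with 3 to 60 N. Pads are 19 mm wide; open, the fingers measure 117 mm over their backs; the gripper's body (75 mm by 190 mm) begins 51 mm behind the grasp point.
Start: joints at [1.093, 0.469, -0.049, 1.532, 0.024, 1.141, -0.082], TCP at [0.293, -0.608, 0.201] pointing down, gripper open.
Joint ranges: [-2.59, 2.59], [-0.33, 1.99], [-1.39, 1.29], [0.1, 2.45], [-1.04, 4.18], [0.21, 1.99], [-2.66, 2.66]. Speed limits (rad/s): [2.57, 2.57, 3.14, 3.14, 3.14, 3.14, 3.14].

INTERFACE

Orientations are given as [roll, pitch, yaw] about the fixed x, y, z axes, in that order (R = Rz(yaw) Ry(pitch) Rx(roll)).
In Python, from bench import get_obs, grab_frame, camera_params, finish_job, boxes_of, hold_point_z gives the robot as it stands.
- The arm moves only by the tool drive_tool, never from a script. Its argument "rows" is a list of rows, each an object with "travel": the shift along the tool's x, y, z in cm, a list of three; "twist": the turn about the tool's z in degrees; "jaw": the finger opening in cm, from 0 to 8.7. A call has 1 to 20 rows; each row is the pose to reach, as a shift and turn from the pose commanded when the call began, along the tool's axes at that moment; what a row does not reach only later rows make up. A row lasts 1/10 s, in which the tool goes at most 50 mm and 8.59 degrees, less where a joint would pass 70% of its speed; a pose out of reach is approached as far as the arm can. A call with a gripper value outside its range is refused whole. The fingers move at their own pace and stop on an object; "squeeze" is the grip in N (left out, the last holds). Time passes only in rows, so rows that repeat a pose let the fingers close. It gives the time, the measured TCP pose, the force and the opening at its end, in the units of the state.
- get_obs(): the state, without advancing time (a new reading comes with each control period).
- grab_frame(name): name is "scene" or "side" or "wrist"; returns (picture, depth): 480x640x3 uint8, blue, green, red; 480x640 float32, m along the optical axis (not along the pixel's ray), 0 where there is no reading.
- camera_params(name): a dict with "intrinsics" (3x3 intrinsics, pixels), "eye" and "rotation" of the camera in the world. Camera axes: x right, y down, z forward; pixel columns grow to the right and rows downward; lengths in m; the calibration is good to about 2 mm. A picture is of the moment at which its call begins: read the wrist's pose just before it. camera_params takes no time and is no camera call; for the wrist camera it gives the pose at the moment of the call.
- finish_job(): hands the job in, once; it reports no verdict.
Trained networks look in the newest picture that a camera, given by its name, has taken for a name from the list of things; names that differ only in an ending like _2 or _b are one class to them, and where a whole thing is asked for, a point or a joint stands for the part that bears it (a point fixed in the world has none). Each returns a list of dicts, best first, with "confidence" (0 to 1); they miss things now and then, are a little off and sometimes report something else, mostly with a low value. They report only what shows in the picture. A call takes as long as a camera call. They do not tell look-alikes from the thing itself.
- boxes_of(camera, name): "box" ([left, top, right, bottom] as shares, 0 to 1, of the picture: columns of its width, rows of its height, round what is visible of it).
The state is a dict: "t": time; "joint_positions": joint angles; "qvel": joint speeds; "joint_torque": joint torques, N m; "eef_pos": TCP position; "tcp_rot": TCP orientation; "wrist_force": force on the tool from outside, world axes, zero at the start; "torque": the same for the moment, N m; "finger_gap": finger opening in m.
Only numpy, scipy, OpenCV 4.12 (cv2) and the standard library are available. Lean on these libraries where they do the work, as an engineer would, in place of code of your own. Each camera call takes 0.05 s, during which the arm holds its last target.

## Working session

There is one attempt and no reset: what is moved stays moved. The work goes in short steps, Python scripts to look and compute and a tool call to move; the robot and the scene stay as the last step left them, time stands still between calls to the robot, and variables do not carry over. Pictures are saved under pics/ and viewed, and the job is handed in when it is done.

Besides the shell and the picture viewer there is one more tool, called after ">>>" as name([rows], argument=value, ...), one row to a line, values as JSON. drive_tool: Moves the arm, as the interface text tells. Its arguments: {"type":"object","properties":{"rows":{"type":"array"},"squeeze":{"type":"number"}},"required":["rows"]}

```bash
ls; mkdir -p pics; python3 - <<'E'
from bench import *
import cv2, numpy as np
print(get_obs(), hold_point_z)
for c in ["scene","side","wrist"]:
    p,d=grab_frame(c); cv2.imwrite(f"pics/{c}0.png",p); np.savez(f"{c}0.npz",p=p,d=d)
    print(c,camera_params(c))
    for n in ["spatula","plaque","stand_a","medallion","mat","palette"]:
        print(n,[(np.round(np.array(b['box'])*[640,480,640,480]).astype(int).tolist(),round(b['confidence'],2)) for b in boxes_of(c,n)][:4]) if c=="scene" else 0
E
```

```text
pics
{'t': 0.0, 'joint_positions': array([ 1.09311405,  0.46944425, -0.04860953,  1.53368747,  0.02409786,
        1.1409807 , -0.08229653]), 'qvel': array([ 0.00064656, -0.00052029,  0.0016442 ,  0.00077633,  0.00116017,
        0.00148448,  0.00102214]), 'joint_torque': array([-9.48254637e-04, -5.07965827e+01, -8.11193604e-02, -2.36154932e+01,
       -6.13927119e-02,  3.79297393e-02,  1.74475522e-04]), 'eef_pos': array([ 0.29260287, -0.60757877,  0.20030035]), 'tcp_rot': array([-3.13965944e+00,  6.16749411e-05,  4.48829412e-01]), 'wrist_force': array([ 0.79437883, -0.16544227,  0.54335566]), 'torque': array([ 0.00508162, -0.04083217, -0.00865486]), 'finger_gap': 0.08718660298480922} 0.0187
scene {'intrinsics': array([[544.16604598,   0.        , 332.38616302],
       [  0.        , 544.16604598, 240.29560935],
       [  0.        ,   0.        ,   1.        ]]), 'eye': array([0.97499687, 0.91328097, 0.84133529]), 'rotation': array([-2.19642293, -0.00995691,  2.6700609 ])}
spatula [([264, 136, 287, 184], 0.96), ([246, 177, 318, 213], 0.9), ([355, 160, 405, 200], 0.87)]
plaque [([233
[... 248 characters left out ...]
69), ([263, 322, 336, 383], 0.4)]
mat [([242, 186, 325, 219], 0.91)]
palette [([369, 326, 484, 411], 0.74)]
side {'intrinsics': array([[460.55915072,   0.        , 327.51455033],
       [  0.        , 460.55915072, 240.29225323],
       [  0.        ,   0.        ,   1.        ]]), 'eye': array([-0.18929793,  0.82190677,  0.85759058]), 'rotation': array([-2.20614055, -0.01101176, -2.48552151])}
wrist {'intrinsics': array([[418.83361508,   0.        , 329.41614643],
       [  0.        , 418.83361508, 240.66846351],
       [  0.        ,   0.        ,   1.        ]]), 'eye': array([ 0.36912678, -0.57248607,  0.38497587]), 'rotation': array([ 2.83568179e+00,  7.59229169e-04, -1.12242219e+00])}
```

View pics/scene0.png

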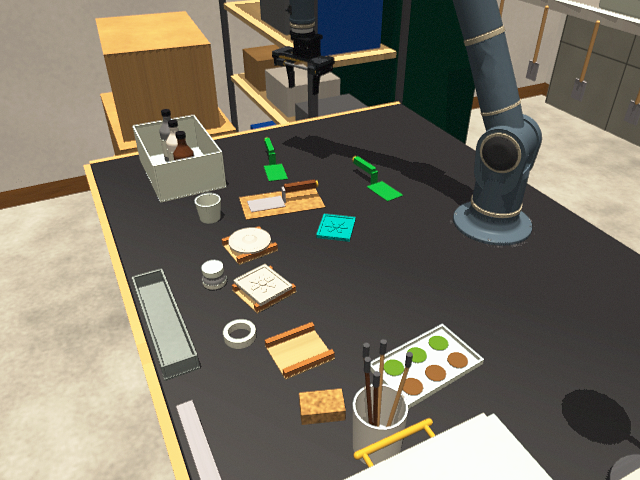

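View pics/side0.png

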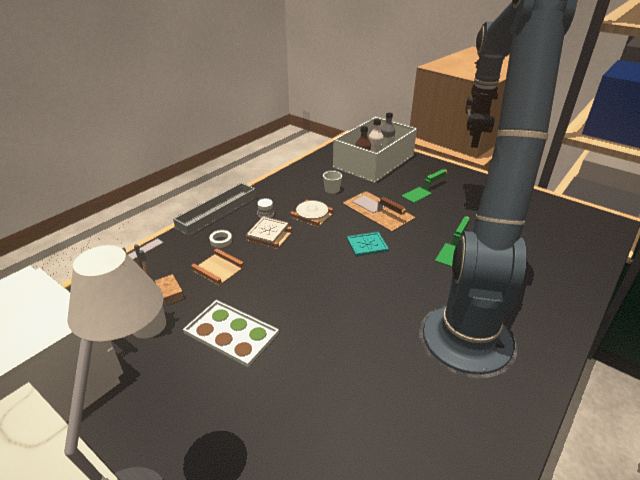

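View pics/wrist0.png

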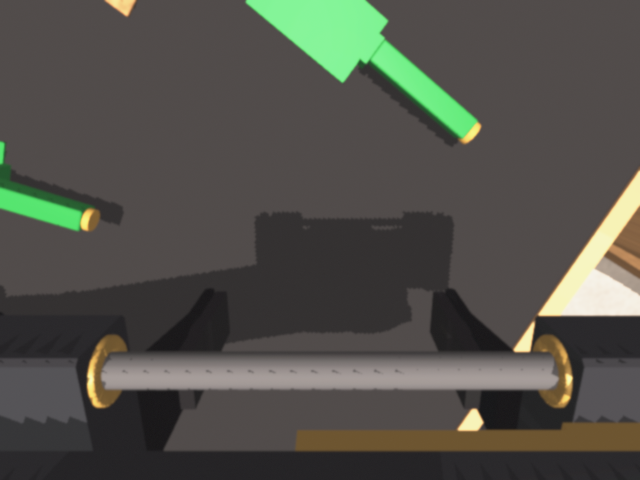

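```bash
cat > h.py <<'E'
import numpy as np, cv2
from scipy.spatial.transform import Rotation as R
from bench import *
def cloud(name,save=None):
    cp=camera_params(name); p,d=grab_frame(name)
    if save: cv2.imwrite(f"pics/{save}.png",p)
    return p,d,cp
def world(d,cp):
    K=cp['intrinsics']; v,u=np.mgrid[0:480,0:640]
    X=np.stack([(u-K[0,2])/K[0,0]*d,(v-K[1,2])/K[1,1]*d,d],-1)
    W=X@R.from_euler('xyz',cp['rotation']).as_matrix().T+cp['eye']
    W[d<=0]=np.nan
    return W
def ortho(p,cp,x0,x1,y0,y1,z,s):  # px per m; row=down: decreasing x ; col right: decreasing y
    xs=np.arange(x1,x0,-1/s); ys=np.arange(y1,y0,-1/s)
    gx,gy=np.meshgrid(xs,ys,indexing='ij')
    P=np.stack([gx,gy,np.full_like(gx,z)],-1)-cp['eye']
    C=P@R.from_euler('xyz',cp['rotation']).as_matrix()
    K=cp['intrinsics']
    u=K[0,0]*C[...,0]/C[...,2]+K[0,2]; v=K[1,1]*C[...,1]/C[...,2]+K[1,2]
    return cv2.remap(p,u.astype(np.float32),v.astype(np.float32),cv2.INTER_LINEAR)
E
python3 - <<'E'
from h import *
for c in ["scene","side"]:
    f=np.load(c+"0.npz"); cp=camera_params(c); W=world(f['d'],cp)
    o=ortho(f['p'],cp,0.3,0.85,-0.5,0.4,0.02,850)
    for i,y in enumerate(np.arange(0.4,-0.5,-0.1)):
        cv2.putText(o,f"{y:.1f}",(int((0.4-y)*850),10),0,0.35,(255,255,255))
    for x in np.arange(0.8,0.3,-0.1): cv2.putText(o,f"{x:.1f}",(0,int((0.85-x)*850)),0,0.35,(255,255,255))
    cv2.imwrite(f"pics/o_{c}.png",o)
    tb=W[(np.abs(W[...,2])<0.015)]; print(c,np.median(tb[:,2]))
E
```

```text
scene -0.0006299628965929505
side -0.0011224780293914716
```

View pics/o_scene.png

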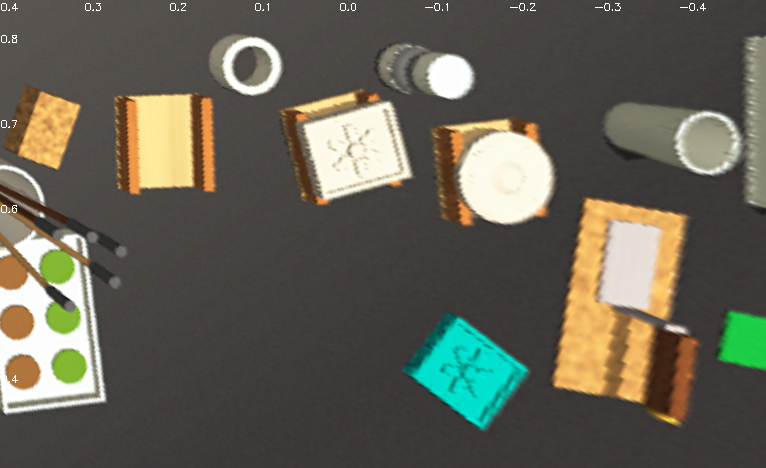

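View pics/o_side.png

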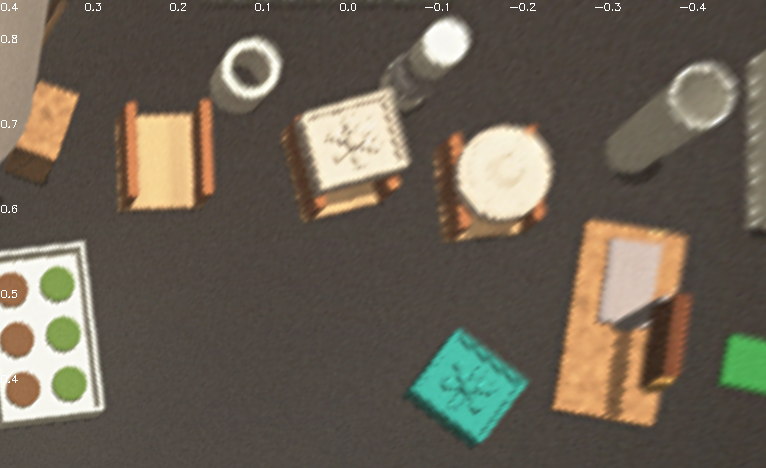

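```bash
cat > meas.py <<'E'
from h import *
def rects(p,cp,lo,hi,z,roi,name,amin=200,s=1000,S=True):
    x0,x1,y0,y1=roi
    o=ortho(p,cp,x0,x1,y0,y1,z,s); hsv=cv2.cvtColor(o,cv2.COLOR_BGR2HSV)
    m=cv2.inRange(hsv,lo,hi); m=cv2.morphologyEx(m,cv2.MORPH_OPEN,np.ones((3,3)))
    cv2.imwrite(f"pics/m_{name}.png",np.hstack([o,cv2.cvtColor(m,cv2.COLOR_GRAY2BGR)]))
    cs,_=cv2.findContours(m,cv2.RETR_EXTERNAL,cv2.CHAIN_APPROX_NONE); out=[]
    for c in cs:
        if cv2.contourArea(c)<amin: continue
        (cx,cy),(w,h),a=cv2.minAreaRect(c); b=cv2.boxPoints(((cx,cy),(w,h),a))
        pts=np.stack([x1-b[:,1]/s, y1-b[:,0]/s],1); 
        e=pts[1]-pts[0]; f=pts[2]-pts[1]
        L=e if np.linalg.norm(e)>np.linalg.norm(f) else f
        yaw=(np.arctan2(L[1],L[0])+np.pi/2)%np.pi-np.pi/2
        out.append((np.round([x1-cy/s,y1-cx/s],4).tolist(),round(max(w,h)/s*1e3,1),round(min(w,h)/s*1e3,1),round(yaw,3)))
    return out
E
python3 - <<'E'
from meas import *
for c in ["scene","side"]:
    f=np.load(c+"0.npz"); cp=camera_params(c); p=f['p']
    P=lambda n,r:print(c,n,r)
    P("plaque",rects(p,cp,(10,0,165),(40,70,255),0.031,(0.57,0.76,-0.09,0.09),f"pl_{c}",2000))
    P("battC",rects(p,cp,(3,140,60),(16,255,255),0.020,(0.58,0.78,0.14,0.29),f"ba_{c}",200))
    P("mat",rects(p,cp,(8,70,90),(30,255,255),0.004,(0.34,0.64,-0.44,-0.22),f"mat_{c}",2000))
    P("blade",rects(p,cp,(0,0,130),(180,45,255),0.0065,(0.45,0.62,-0.42,-0.28),f"bl_{c}",1000))
    P("handle",rects(p,cp,(0,60,20),(14,255,150),0.057,(0.34,0.54,-0.44,-0.28),f"ha_{c}",500))
cv2.imwrite("pics/mm1.png",np.hstack([cv2.resize(cv2.imread(f"pics/m_{n}.png"),(400,290)) for n in ["ba_scene","ha_scene"]]))
cv2.imwrite("pics/mm2.png",np.hstack([cv2.resize(cv2.imread(f"pics/m_{n}.png"),(400,290)) for n in ["ba_side","ha_side"]]))
cv2.imwrite("pics/mm.png",np.vstack([cv2.imread("pics/mm1.png"),cv2.imread("pics/mm2.png")]))
E
```

```text
scene plaque [([0.6775, -0.007], 107.8, 92.8, np.float32(-1.301))]
scene battC [([0.6789, 0.2499], 114.7, 23.7, np.float32(0.042)), ([0.6825, 0.1618], 113.8, 25.1, np.float32(0.039))]
scene mat [([0.3908, -0.4281], 106.9, 43.0, np.float32(-0.392)), ([0.487, -0.3532], 234.0, 130.1, np.float32(-0.173))]
scene blade [([0.5312, -0.36], 101.3, 59.1, np.float32(-0.154))]
scene handle [([0.4358, -0.332], 101.3, 55.6, np.float32(-0.165))]
side plaque [([0.6752, -0.0068], 111.8, 93.8, np.float32(-1.292))]
side battC [([0.6735, 0.2466], 111.1, 13.2, np.float32(0.022)), ([0.676, 0.1591], 111.8, 14.9, np.float32(0.038))]
side mat [([0.4833, -0.3608], 240.0, 149.5, np.float32(-0.169))]
side blade [([0.5285, -0.3582], 96.8, 55.8, np.float32(-0.169))]
side handle [([0.4411, -0.3338], 153.8, 50.8, np.float32(-0.133))]
```

View pics/mm.png

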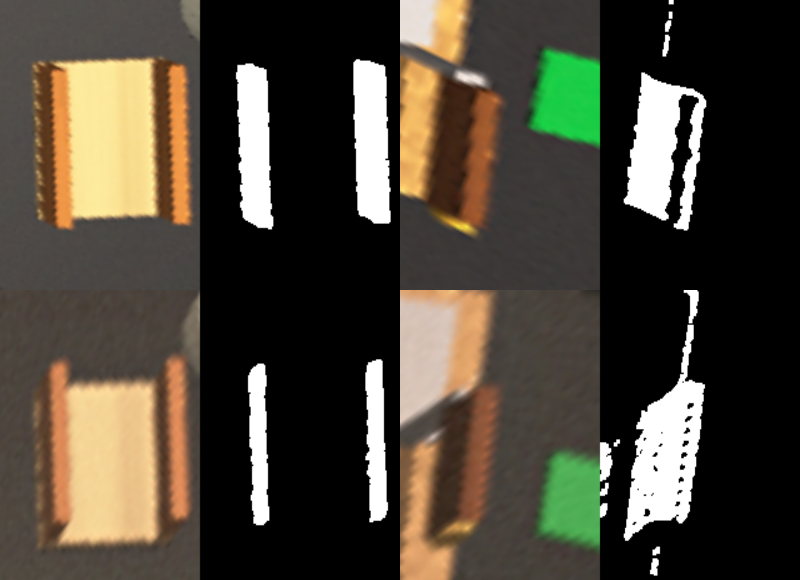

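>>> drive_tool([
  {"travel":[4,-3,1],"twist":5,"jaw":8.7},
  {"travel":[8,-6,2],"twist":11,"jaw":8.7},
  {"travel":[12,-9,3],"twist":17,"jaw":8.7},
  {"travel":[16,-12,4],"twist":24,"jaw":8.7},
  {"travel":[20,-15,4],"twist":30,"jaw":8.7},
  {"travel":[24.4,-17.7,4],"twist":35.2,"jaw":8.7},
  {"travel":[24.4,-17.7,4],"twist":35.2,"jaw":8.7},
  {"travel":[24.4,-17.7,4],"twist":35.2,"jaw":8.7},
  {"travel":[24.4,-17.7,4],"twist":35.2,"jaw":8.7},
])

```text
t: 1.35
eef_pos: [0.4352, -0.3442, 0.1615]
tcp_rot: [3.141, 0.0, -0.167]
wrist_force: [-0.5, -1.0, 0.3]
finger_gap: 0.087
```

```bash
python3 - <<'E'
from meas import *
print(get_obs()['eef_pos'],get_obs()['tcp_rot'],get_obs()['joint_positions'])
p,d,cp=cloud("wrist","w1"); np.savez("w1.npz",p=p,d=d)
W=world(d,cp); print(cp['eye'],cp['rotation'])
print("blade",rects(p,cp,(0,0,130),(180,45,255),0.0065,(0.40,0.62,-0.44,-0.26),"wbl",1000))
print("handle57",rects(p,cp,(0,60,20),(14,255,150),0.057,(0.34,0.54,-0.44,-0.26),"wha",500))
m=(np.abs(W[...,2]-0.057)<0.004)&(W[...,0]>0.35)&(W[...,0]<0.5)&(abs(W[...,1]+0.34)<0.04)
q=W[m]; print(len(q), q.min(0),q.max(0),np.median(q,0))
if len(q)>20: print(cv2.minAreaRect((q[:,:2]*1000).astype(np.float32)))
print("table z",np.nanmedian(W[...,2]))
E
```

```text
[ 0.43521902 -0.34416742  0.16152803] [ 3.14054344e+00  3.04333376e-05 -1.66779469e-01] [ 0.61331873  0.31354849 -0.02583294  1.86695986  0.01090303  0.96080815
 -1.15507369]
[ 0.5185965  -0.3583259   0.34520692] [ 2.83517168e+00 -3.21664229e-04 -1.73798081e+00]
blade [([0.5304, -0.3607], 101.1, 60.1, np.float32(-0.157))]
handle57 [([0.4298, -0.347], 95.5, 93.8, np.float32(1.4))]
3205 [ 0.37707791 -0.36081358  0.05313618] [ 0.47644843 -0.32960662  0.05939655] [ 0.43152395 -0.34534779  0.05714427]
((426.53094482421875, -344.6016845703125), (17.873821258544922, 99.53782653808594), 81.0325698852539)
table z 0.002279897341071868
```

View pics/w1.png

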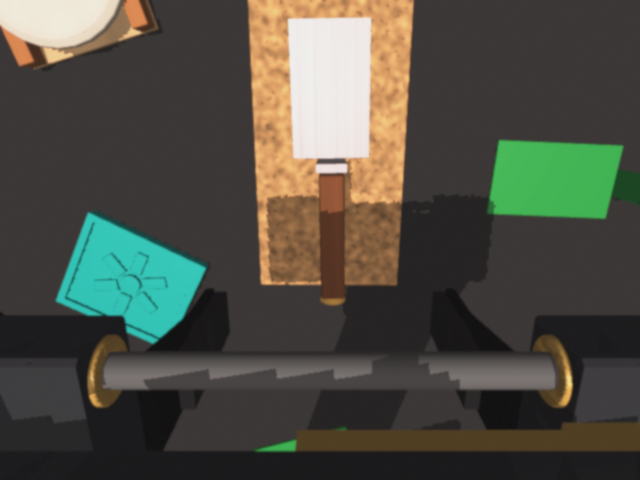

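View pics/m_wha.png

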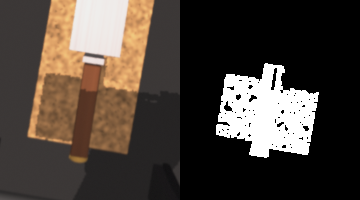

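>>> drive_tool([
  {"travel":[0.2,0.2,3],"twist":-0.6,"jaw":8.7},
  {"travel":[0.2,0.2,6],"twist":-0.6,"jaw":8.7},
  {"travel":[0.2,0.2,9],"twist":-0.6,"jaw":8.7},
  {"travel":[0.2,0.2,11],"twist":-0.6,"jaw":8.7},
  {"travel":[0.2,0.2,12.6],"twist":-0.6,"jaw":8.7},
  {"travel":[0.2,0.2,13.4],"twist":-0.6,"jaw":8.7},
  {"travel":[0.2,0.2,13.4],"twist":-0.6,"jaw":8.7},
  {"travel":[0.2,0.2,13.4],"twist":-0.6,"jaw":8.7},
])

```text
t: 2.2
eef_pos: [0.4376, -0.3462, 0.0279]
tcp_rot: [3.141, -0.001, -0.156]
wrist_force: [0.9, 0.1, 0.2]
finger_gap: 0.0871
```

>>> drive_tool([
  {"travel":[-0.1,0,0.05],"twist":0,"jaw":1.5},
  {"travel":[-0.1,0,0.05],"twist":0,"jaw":1.5},
  {"travel":[-0.1,0,0.05],"twist":0,"jaw":1.5},
  {"travel":[-0.1,0,0.05],"twist":0,"jaw":1.5},
  {"travel":[-0.1,0,0.05],"twist":0,"jaw":1.5},
  {"travel":[-0.1,0,0.05],"twist":0,"jaw":1.5},
  {"travel":[-0.1,0,0.05],"twist":0,"jaw":1.5},
  {"travel":[-0.1,0,0.05],"twist":0,"jaw":1.5},
  {"travel":[-0.1,0,0.05],"twist":0,"jaw":1.5},
  {"travel":[-0.1,0,0.05],"twist":0,"jaw":1.5},
], squeeze=52)

```text
t: 3.2
eef_pos: [0.4365, -0.345, 0.0268]
tcp_rot: [3.142, 0.0, -0.155]
wrist_force: [-0.5, 0.2, 0.3]
finger_gap: 0.0184
```

```bash
python3 - <<'E'
from meas import *
for c in ["scene","side"]:
    f=np.load(c+"0.npz"); cp=camera_params(c); p=f['p']; W=world(f['d'],cp)
    hsv=cv2.cvtColor(p,cv2.COLOR_BGR2HSV)
    # stand C batten tops from depth
    for nm,roi in [("C",(0.58,0.78,0.12,0.30)),("A",(0.58,0.77,-0.09,0.09))]:
        inr=(W[...,0]>roi[0])&(W[...,0]<roi[1])&(W[...,1]>roi[2])&(W[...,1]<roi[3])
        m=inr&(abs(W[...,2]-0.020)<0.003)&(hsv[...,1]>110)
        q=W[m]; print(c,nm,len(q),np.round(np.median(q,0),4))
        n,l=cv2.connectedComponents(m.astype(np.uint8))
        for k in range(1,n):
            z=W[l==k]
            if len(z)>40: print("  ",len(z),z.mean(0).round(4),cv2.minAreaRect((z[:,:2]*1000).astype(np.float32)))
    o=ortho(p,cp,0.57,0.79,-0.10,0.10,0.020,2000); cv2.imwrite(f"pics/A_{c}.png",o)
a=cv2.imread("pics/A_scene.png");b=cv2.imread("pics/A_side.png")
cv2.imwrite("pics/A.png",np.hstack([a,b]))
E
```

```text
scene C 495 [0.6824 0.2392 0.0194]
   225 [0.6814 0.1567 0.0193] ((679.781982421875, 156.5107421875), (110.0694580078125, 15.922418594360352), 1.7016664743423462)
   267 [0.6801 0.2448 0.0195] ((677.564453125, 244.44972229003906), (109.99009704589844, 15.693195343017578), 1.6625560522079468)
scene A 59 [0.7087 0.0273 0.0195]
side C 208 [0.6739 0.239  0.0193]
   97 [0.6766 0.1581 0.0196] ((676.218994140625, 157.89764404296875), (110.20256805419922, 15.390603065490723), 0.6231924295425415)
   111 [0.6719 0.2455 0.0191] ((674.677001953125, 245.7446746826172), (113.18383026123047, 15.425631523132324), 1.447577714920044)
side A 33 [0.633  0.0197 0.0185]
```

View pics/A.png

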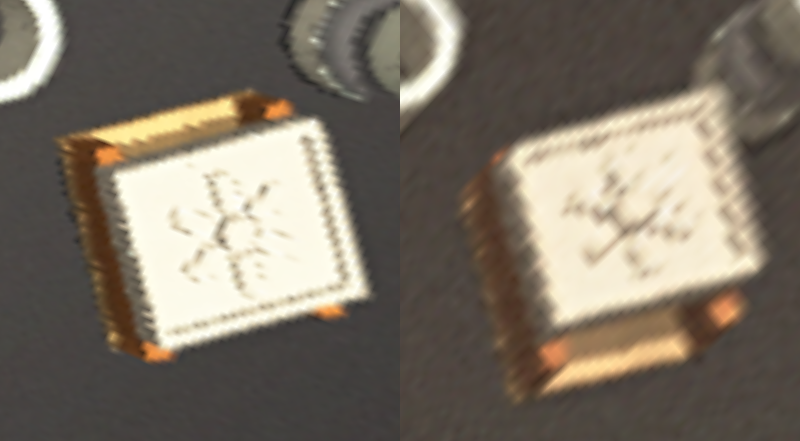

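>>> drive_tool([
  {"travel":[0,0,-1],"twist":0,"jaw":1},
  {"travel":[0,0,-3],"twist":0,"jaw":1},
  {"travel":[0,0,-5],"twist":0,"jaw":1},
  {"travel":[0,0,-7],"twist":0,"jaw":1},
  {"travel":[0,-1,-9],"twist":0,"jaw":1},
  {"travel":[0,-3,-9],"twist":-2,"jaw":1},
  {"travel":[0,-6,-9],"twist":-4.5,"jaw":1},
  {"travel":[-0.2,-9,-9],"twist":-7.5,"jaw":1},
  {"travel":[-0.4,-12,-9],"twist":-10,"jaw":1},
  {"travel":[-0.5,-15,-9],"twist":-12.5,"jaw":1},
  {"travel":[-0.6,-18,-9],"twist":-15,"jaw":1},
  {"travel":[-0.7,-21,-9],"twist":-17.5,"jaw":1},
  {"travel":[-0.8,-24,-9],"twist":-20,"jaw":1},
  {"travel":[-0.8,-26.5,-9],"twist":-22,"jaw":1},
  {"travel":[-0.8,-28,-9],"twist":-23.5,"jaw":1},
  {"travel":[-0.8,-28.5,-9],"twist":-23.8,"jaw":1},
  {"travel":[-0.8,-28.5,-9],"twist":-23.8,"jaw":1},
  {"travel":[-0.8,-28.5,-9],"twist":-23.8,"jaw":1},
  {"travel":[-0.8,-28.5,-9],"twist":-23.8,"jaw":1},
], squeeze=52)

```text
t: 5.1
eef_pos: [0.4725, -0.0635, 0.1167]
tcp_rot: [3.141, 0.0, 0.258]
wrist_force: [0.4, 0.2, -1.1]
finger_gap: 0.0175
```

```bash
python3 - <<'E'
from meas import *
o=get_obs();print(o['eef_pos'],o['tcp_rot'],o['joint_positions'])
for c in ["scene","side"]:
    p,d,cp=cloud(c,c+"2"); np.savez(c+"2.npz",p=p,d=d); W=world(d,cp)
    hsv=cv2.cvtColor(p,cv2.COLOR_BGR2HSV)
    m=(W[...,0]>.5)&(W[...,0]<.68)&(abs(W[...,1]+.03)<.08)&(W[...,2]>.07)&(W[...,2]<.115)
    q=W[m]; print(c,len(q),np.round(q.mean(0),4),cv2.minAreaRect((q[:,:2]*1000).astype(np.float32)))
    cc=q.mean(0); u,s,vt=np.linalg.svd(q-cc); n=vt[2]*np.sign(vt[2][2]); print("normal",n, s/len(q)**.5)
E
```

```text
[ 0.47247187 -0.06352173  0.11672947] [3.14113264e+00 4.05899395e-04 2.57899641e-01] [ 0.24947239  0.26208541 -0.23906741  2.07096117  0.0849495   0.81774509
 -1.35280556]
scene 739 [ 0.5629 -0.0396  0.0957] ((563.2221069335938, -41.084014892578125), (111.2000961303711, 65.04436492919922), 15.487837791442871)
normal [ 0.04464292 -0.00247581  0.99899994] [0.03151936 0.01759507 0.00318882]
side 404 [ 0.5603 -0.037   0.0956] ((560.2100219726562, -38.65948486328125), (108.12459564208984, 66.55352020263672), 10.671436309814453)
normal [0.04909792 0.01222852 0.99871911] [0.03105768 0.01720141 0.00312345]
```

View pics/scene2.png

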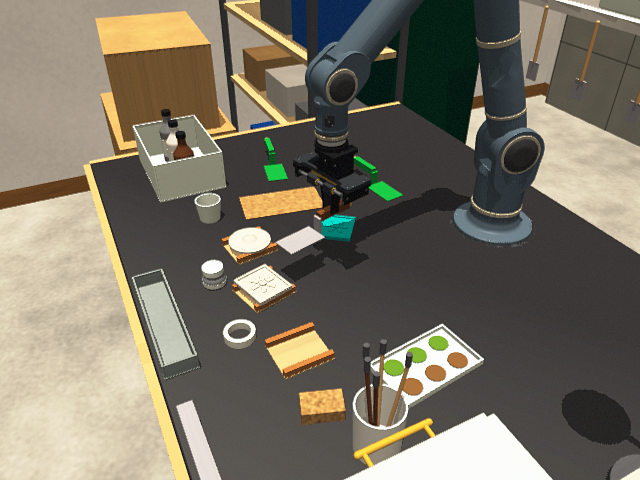

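View pics/side2.png

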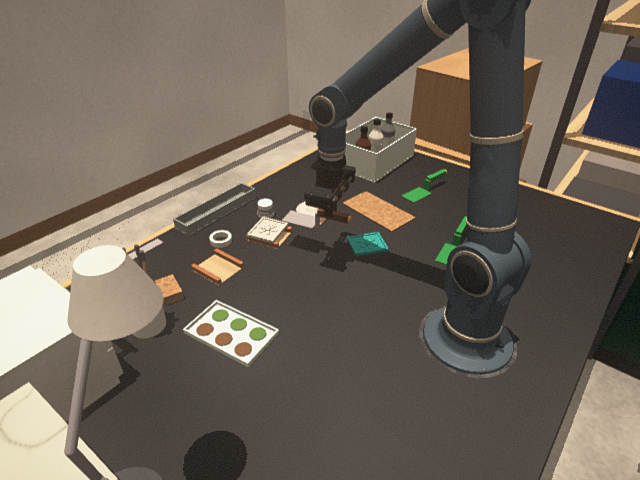

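```bash
python3 - <<'E'
from meas import *
t=np.array([.4725,-.0635]); y=.258; D=np.array([np.cos(y),np.sin(y)]); N=np.array([-np.sin(y),np.cos(y)])
for c in ["scene","side"]:
    f=np.load(c+"2.npz"); p=f['p']; W=world(f['d'],camera_params(c))
    a=(W[...,:2]-t)@D; b=(W[...,:2]-t)@N
    m=(a>.055)&(a<.14)&(abs(b)<.027)&(W[...,2]>.08)&(W[...,2]<.107)
    z=W[...,2][m]; A=np.stack([a[m]-.095,b[m],np.ones(m.sum())],1)
    s,*_=np.linalg.lstsq(A,z,rcond=None); print(c,m.sum(),s, np.std(z-A@s))
    m2=(a>.03)&(a<.17)&(abs(b)<.05)&(W[...,2]>.08)&(W[...,2]<.107)
    print(a[m2].min(),a[m2].max(),b[m2].min(),b[m2].max())
    print(rects(p,camera_params(c),(0,0,130),(180,45,255),0.096,(0.49,0.63,-0.11,0.03),f"b2_{c}",1000))
    for lo in np.arange(.05,.15,.01):
        k=(a>lo)&(a<lo+.01)&(abs(b)<.027)&(W[...,2]>.08)&(W[...,2]<.13); print(round(lo,2),round(np.median(W[...,2][k]),4),end='; ')
    print()
E
```

```text
scene 491 [-0.00757312 -0.00101952  0.09500509] 0.0015444295691789793
0.037735722862902825 0.14877007301389025 -0.03421760243290124 0.031517969544369404
[([0.5655, -0.0404], 103.2, 63.2, np.float32(0.253))]
0.05 0.0957; 0.06 0.0953; 0.07 0.0952; 0.08 0.0951; 0.09 0.095; 0.1 0.0948; 0.11 0.0949; 0.12 0.0949; 0.13 0.0949; 0.14 0.0943; 
side 282 [-0.01340552  0.00303186  0.09494573] 0.0014601095668505036
0.036576464455573734 0.14502501348403207 -0.03479875106057899 0.03552202671491976
[([0.5696, -0.0626], 114.3, 101.3, np.float32(-1.316))]
0.05 0.0958; 0.06 0.0952; 0.07 0.0944; 0.08 0.0951; 0.09 0.0953; 0.1 0.0951; 0.11 0.095; 0.12 0.0945; 0.13 0.0944; 0.14 0.0945;
```

>>> drive_tool([
  {"travel":[0,-0.2,1],"twist":0,"jaw":1},
  {"travel":[0,-0.2,3],"twist":0,"jaw":1},
  {"travel":[0,-0.2,5],"twist":0,"jaw":1},
  {"travel":[0,-0.2,6.5],"twist":0,"jaw":1},
  {"travel":[0,-0.2,7.5],"twist":0,"jaw":1},
  {"travel":[0,-0.2,8.2],"twist":0,"jaw":1},
  {"travel":[0,-0.2,8.4],"twist":0,"jaw":1},
  {"travel":[0,-0.2,8.4],"twist":0,"jaw":1},
  {"travel":[0,-0.2,8.4],"twist":0,"jaw":1},
], squeeze=52)

```text
t: 6.1
eef_pos: [0.4728, -0.0602, 0.0334]
tcp_rot: [3.141, -0.001, 0.26]
wrist_force: [1.2, -0.2, -0.8]
finger_gap: 0.0175
```

```bash
python3 - <<'E'
from meas import *
o=get_obs();print(o['eef_pos'],o['tcp_rot'])
L=[]
for c in ["scene","side"]:
    p,d,cp=cloud(c,c+"3"); np.savez(c+"3.npz",p=p,d=d)
    L.append(ortho(p,cp,0.50,0.76,-0.11,0.09,0.016,2000))
cv2.imwrite("pics/o3.png",np.hstack(L))
E
```

```text
[ 0.47280039 -0.06023611  0.03338861] [ 3.14108719e+00 -1.28527301e-03  2.60246123e-01]
```

View pics/o3.png

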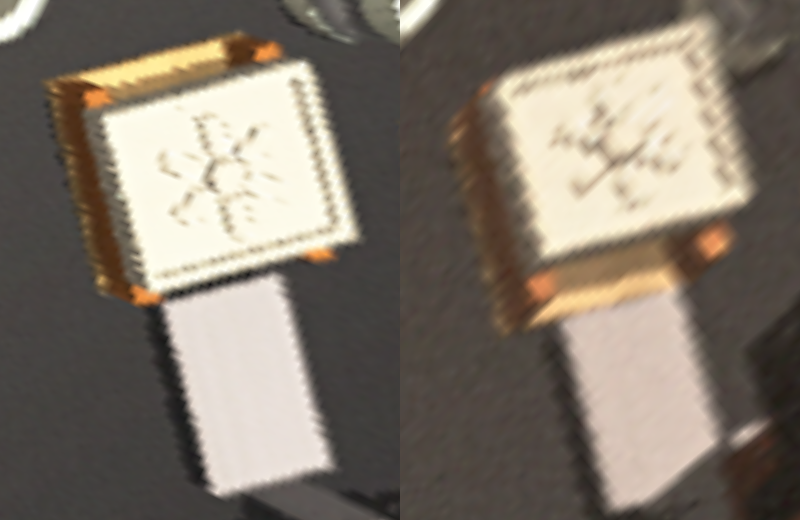

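>>> drive_tool([
  {"travel":[0.5,0,0],"twist":0,"jaw":1},
  {"travel":[1.5,0,0],"twist":0,"jaw":1},
  {"travel":[2.5,0.05,0],"twist":0,"jaw":1},
  {"travel":[3.5,0.05,0],"twist":0,"jaw":1},
  {"travel":[4.5,0.05,0],"twist":0,"jaw":1},
  {"travel":[5.5,0.05,0],"twist":0,"jaw":1},
  {"travel":[6.5,0.05,0],"twist":0,"jaw":1},
  {"travel":[7.5,0.05,0],"twist":0,"jaw":1},
  {"travel":[8.5,0.05,0],"twist":0,"jaw":1},
  {"travel":[9.5,0.05,0],"twist":0,"jaw":1},
  {"travel":[10.2,0.05,0],"twist":0,"jaw":1},
  {"travel":[10.8,0.05,0],"twist":0,"jaw":1},
  {"travel":[11.2,0.05,0],"twist":0,"jaw":1},
  {"travel":[11.2,0.05,0],"twist":0,"jaw":1},
  {"travel":[11.2,0.05,0],"twist":0,"jaw":1},
], squeeze=52)

```text
t: 7.7
eef_pos: [0.5802, -0.032, 0.0328]
tcp_rot: [3.142, 0.001, 0.26]
wrist_force: [0.2, -0.3, -1.4]
finger_gap: 0.0175
```

```bash
python3 - <<'E'
from meas import *
o=get_obs();print(o['eef_pos'],o['tcp_rot'],o['wrist_force'])
L=[]
for c in ["scene","side","wrist"]:
    p,d,cp=cloud(c,c+"4"); np.savez(c+"4.npz",p=p,d=d)
    if c!="wrist": L.append(ortho(p,cp,0.53,0.76,-0.11,0.09,0.020,2000));
    print(rects(p,cp,(10,0,165),(40,70,255),0.031,(0.57,0.76,-0.09,0.09),f"pl4_{c}",2000))
cv2.imwrite("pics/o4.png",np.hstack(L))
E
```

```text
[ 0.58021426 -0.03199814  0.03275063] [3.14156011e+00 5.71359444e-04 2.60220986e-01] [ 0.23070154 -0.31118787 -1.40957677]
[([0.6774, -0.0071], 107.8, 92.8, np.float32(-1.297))]
[([0.6755, -0.0067], 110.9, 94.0, np.float32(-1.305))]
[([0.6665, -0.0098], 104.7, 71.6, np.float32(-1.31))]
```

View pics/o4.png

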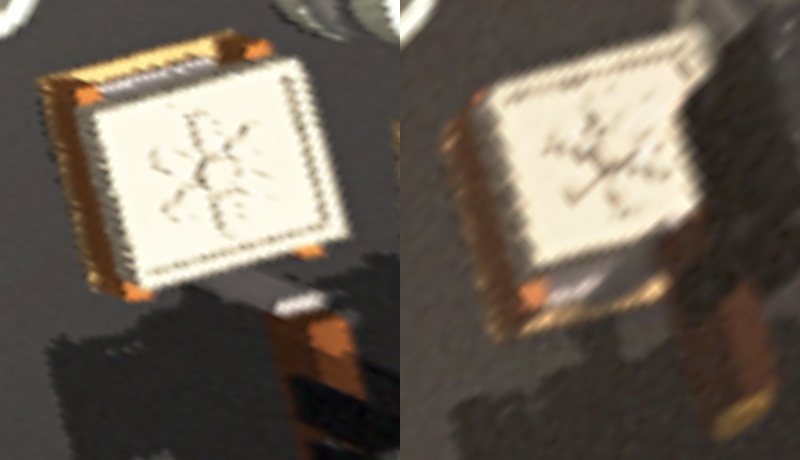

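View pics/wrist4.png

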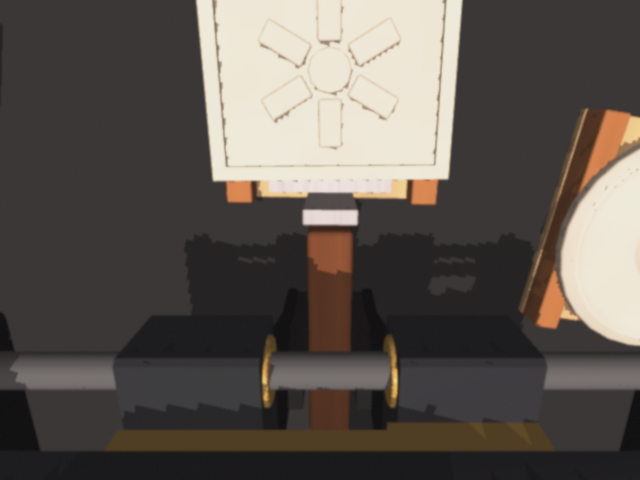

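>>> drive_tool([
  {"travel":[0,0,-0.4],"twist":0,"jaw":1},
  {"travel":[0,0,-0.6],"twist":0,"jaw":1},
  {"travel":[0,0,-0.75],"twist":0,"jaw":1},
  {"travel":[0,0,-0.9],"twist":0,"jaw":1},
  {"travel":[0,0,-1.1],"twist":0,"jaw":1},
  {"travel":[0,0,-1.4],"twist":0,"jaw":1},
  {"travel":[0,0,-1.8],"twist":0,"jaw":1},
  {"travel":[0,0,-2.3],"twist":0,"jaw":1},
  {"travel":[0,0,-2.9],"twist":0,"jaw":1},
  {"travel":[0,0,-3.6],"twist":0,"jaw":1},
  {"travel":[0,0,-4.3],"twist":0,"jaw":1},
  {"travel":[0,0,-5],"twist":0,"jaw":1},
  {"travel":[0,0,-5.6],"twist":0,"jaw":1},
  {"travel":[0,0,-6],"twist":0,"jaw":1},
  {"travel":[0,0,-6],"twist":0,"jaw":1},
  {"travel":[0,0,-6],"twist":0,"jaw":1},
  {"travel":[0,0,-6],"twist":0,"jaw":1},
], squeeze=52)

```text
t: 9.55
eef_pos: [0.5802, -0.0319, 0.0925]
tcp_rot: [-3.141, 0.001, 0.26]
wrist_force: [0.3, 0.3, -1.2]
finger_gap: 0.017
```

```bash
python3 - <<'E'
from meas import *
o=get_obs();print(o['eef_pos'],o['tcp_rot'],o['wrist_force'])
t=o['eef_pos'][:2]; y=o['tcp_rot'][2]; D=np.array([np.cos(y),np.sin(y)]); N=np.array([-np.sin(y),np.cos(y)])
for c in ["scene","side","wrist"]:
    p,d,cp=cloud(c,c+"5"); np.savez(c+"5.npz",p=p,d=d)
    W=world(d,cp)
    a=(W[...,:2]-t)@D; b=(W[...,:2]-t)@N
    m=(a>.06)&(a<.135)&(abs(b)<.045)&(W[...,2]>.06)&(W[...,2]<.10)
    z=W[...,2][m]; A=np.stack([a[m]-.095,b[m],np.ones(m.sum())],1)
    s,*_=np.linalg.lstsq(A,z,rcond=None); print(c,m.sum(),s, np.std(z-A@s))
    print(rects(p,cp,(10,0,165),(40,70,255),s[2]+.001,(0.57,0.76,-0.09,0.09),f"pl5_{c}",2000))
E
```

```text
[ 0.58024035 -0.03191889  0.09247181] [-3.14146216e+00  7.65353941e-04  2.60302443e-01] [ 0.2532653   0.25181571 -1.17538466]
scene 826 [-0.01258404  0.00168178  0.07910569] 0.002037638866096963
[([0.6764, -0.019], 142.3, 111.6, np.float32(-1.535))]
side 375 [-0.01097083  0.00339051  0.07878723] 0.002201076495743317
[([0.6869, -0.0214], 151.6, 96.7, np.float32(-1.136))]
wrist 33395 [-0.00621439  0.00033006  0.07993102] 0.0014961654042473448
[([0.6674, -0.0095], 105.2, 74.8, np.float32(-1.305))]
```

View pics/wrist5.png

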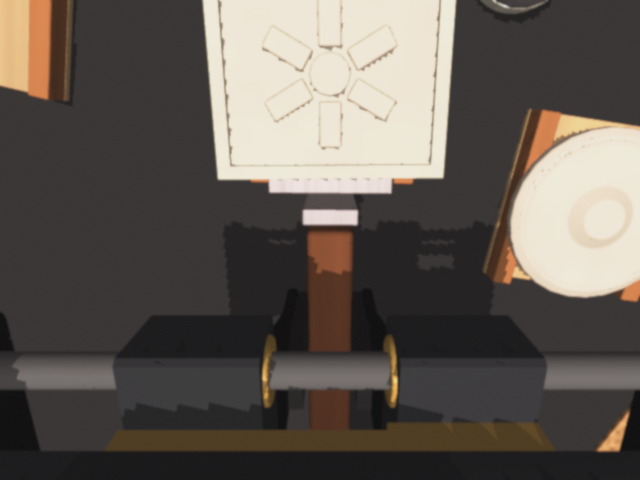

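View pics/scene5.png

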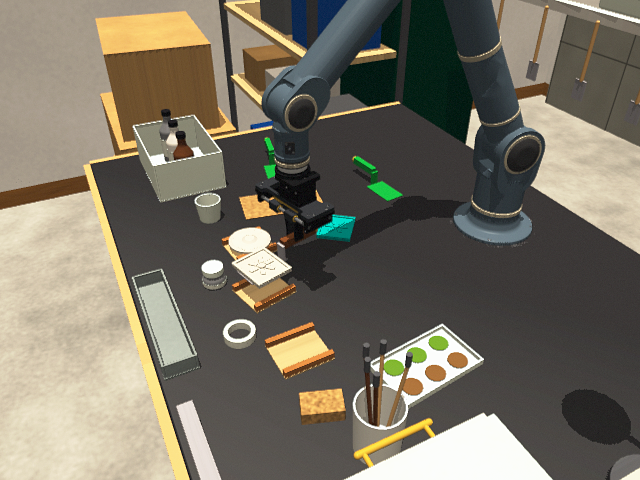

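>>> drive_tool([
  {"travel":[0.05,-0.2,0],"twist":0.1,"jaw":1},
  {"travel":[0.2,-0.8,0],"twist":0.5,"jaw":1},
  {"travel":[0.43,-1.65,0],"twist":1.0,"jaw":1},
  {"travel":[0.73,-2.8,0],"twist":1.7,"jaw":1},
  {"travel":[1.1,-4.2,0],"twist":2.5,"jaw":1},
  {"travel":[1.5,-5.8,0],"twist":3.4,"jaw":1},
  {"travel":[1.95,-7.5,0],"twist":4.4,"jaw":1},
  {"travel":[2.4,-9.3,0],"twist":5.5,"jaw":1},
  {"travel":[2.9,-11.15,0],"twist":6.6,"jaw":1},
  {"travel":[3.4,-13,0],"twist":7.7,"jaw":1},
  {"travel":[3.85,-14.8,0],"twist":8.8,"jaw":1},
  {"travel":[4.3,-16.5,0],"twist":9.8,"jaw":1},
  {"travel":[4.7,-18.1,0],"twist":10.7,"jaw":1},
  {"travel":[5.1,-19.5,0],"twist":11.5,"jaw":1},
  {"travel":[5.4,-20.65,0],"twist":12.2,"jaw":1},
  {"travel":[5.6,-21.5,0],"twist":12.7,"jaw":1},
  {"travel":[5.75,-22.05,0],"twist":13.1,"jaw":1},
  {"travel":[5.8,-22.3,0],"twist":13.2,"jaw":1},
  {"travel":[5.8,-22.3,0],"twist":13.2,"jaw":1},
  {"travel":[5.8,-22.3,0],"twist":13.2,"jaw":1},
], squeeze=52)

```text
t: 11.7
eef_pos: [0.5793, 0.1978, 0.0928]
tcp_rot: [3.141, 0.0, 0.029]
wrist_force: [0.6, -0.7, -0.9]
finger_gap: 0.0172
```

```bash
python3 - <<'E'
from meas import *
o=get_obs();print(o['eef_pos'],o['tcp_rot'],o['wrist_force'])
t=o['eef_pos'][:2]; y=o['tcp_rot'][2]; D=np.array([np.cos(y),np.sin(y)]); N=np.array([-np.sin(y),np.cos(y)])
for c in ["scene","side","wrist"]:
    p,d,cp=cloud(c,c+"6"); np.savez(c+"6.npz",p=p,d=d)
    W=world(d,cp); hsv=cv2.cvtColor(p,cv2.COLOR_BGR2HSV)
    a=(W[...,:2]-t)@D; b=(W[...,:2]-t)@N
    m=(a>.03)&(a<.17)&(abs(b)<.065)&(W[...,2]>.068)&(W[...,2]<.09)&(hsv[...,1]<75)&(hsv[...,2]>140)
    m=cv2.morphologyEx(m.astype(np.uint8),cv2.MORPH_OPEN,np.ones((3,3)))>0
    q=W[m]; print(c,m.sum(),np.median(q,0),cv2.minAreaRect((q[:,:2]*1000).astype(np.float32)))
    print(rects(p,cp,(10,0,165),(40,70,255),.0815,(0.61,0.75,0.13,0.27),f"pl6_{c}",2000))
    cv2.imwrite(f"pics/o6_{c}.png",ortho(p,cp,0.58,0.76,0.11,0.29,.02,2000))
cv2.imwrite("pics/o6.png",np.hstack([cv2.imread("pics/o6_scene.png"),cv2.imread("pics/o6_side.png")]))
E
```

```text
[0.57932457 0.19781152 0.09281538] [3.14104608e+00 2.38419191e-05 2.90469342e-02] [ 0.59516147 -0.73777641 -0.92409737]
scene 1757 [0.67786693 0.20239771 0.07959871] ((673.4924926757812, 199.97872924804688), (100.84742736816406, 107.6885986328125), 2.2634756565093994)
[([0.677, 0.1994], 106.2, 94.7, np.float32(-1.525))]
side 386 [0.67537881 0.22667137 0.07948803] ((675.499755859375, 216.59487915039062), (92.58001708984375, 79.8297348022461), 3.20090651512146)
[([0.6773, 0.2068], 94.7, 91.8, np.float32(-1.52))]
wrist 44099 [0.67146795 0.19970441 0.08014383] ((665.8206787109375, 199.65200805664062), (83.27682495117188, 104.89659118652344), 1.7411634922027588)
[([0.6693, 0.1998], 105.0, 74.5, np.float32(-1.541))]
```

View pics/o6.png

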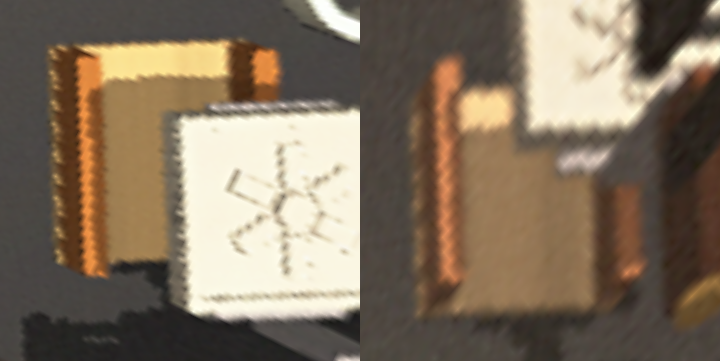

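View pics/wrist6.png

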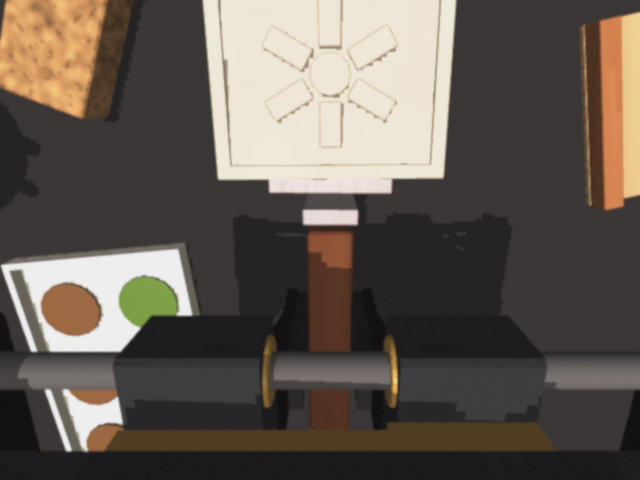

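>>> drive_tool([
  {"travel":[0,-0.1,0.3],"twist":0,"jaw":1},
  {"travel":[0,-0.1,0.9],"twist":0,"jaw":1},
  {"travel":[0,-0.1,1.6],"twist":0,"jaw":1},
  {"travel":[0,-0.1,2.3],"twist":0,"jaw":1},
  {"travel":[0,-0.1,3],"twist":0,"jaw":1},
  {"travel":[0,-0.1,3.6],"twist":0,"jaw":1},
  {"travel":[0,-0.1,4],"twist":0,"jaw":1},
  {"travel":[0,-0.1,4.2],"twist":0,"jaw":1},
  {"travel":[0,-0.1,4.2],"twist":0,"jaw":1},
  {"travel":[0,-0.1,4.2],"twist":0,"jaw":1},
], squeeze=52)

```text
t: 12.85
eef_pos: [0.5794, 0.1996, 0.0511]
tcp_rot: [-3.141, -0.001, 0.03]
wrist_force: [0.1, 0.1, -1.2]
finger_gap: 0.0177
```

```bash
python3 - <<'E'
from meas import *
o=get_obs();print(o['eef_pos'],o['tcp_rot'],o['wrist_force'])
for c in ["scene","side","wrist"]:
    p,d,cp=cloud(c,c+"7"); np.savez(c+"7.npz",p=p,d=d)
    print(rects(p,cp,(10,0,165),(40,70,255),.0405,(0.60,0.76,0.13,0.28),f"pl7_{c}",2000))
    cv2.imwrite(f"pics/o7_{c}.png",ortho(p,cp,0.58,0.76,0.11,0.29,.02,2000))
cv2.imwrite("pics/o7.png",np.hstack([cv2.imread("pics/o7_scene.png"),cv2.imread("pics/o7_side.png")]))
E
```

```text
[0.57943105 0.19961412 0.05106464] [-3.14146575e+00 -5.39959548e-04  2.99068169e-02] [ 0.10207402  0.13497424 -1.24987096]
[([0.6772, 0.2016], 106.1, 94.9, np.float32(-1.531))]
[([0.6768, 0.2134], 92.0, 87.5, np.float32(0.048))]
[([0.6694, 0.2019], 104.9, 74.2, np.float32(-1.541))]
```

View pics/o7.png

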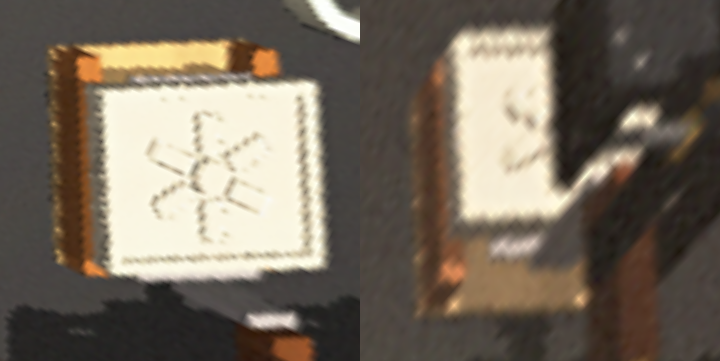

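View pics/wrist7.png

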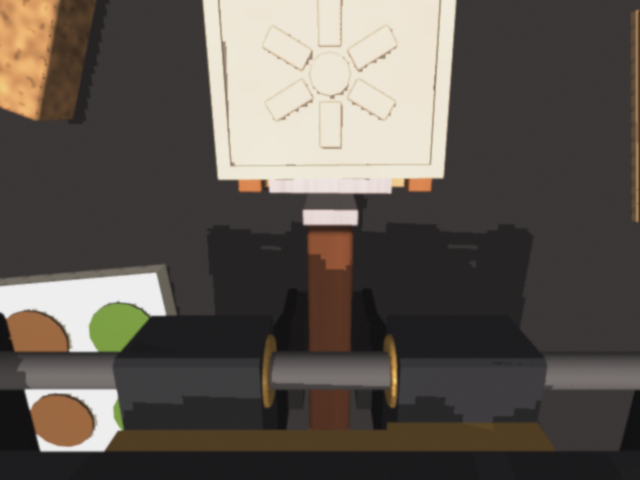

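>>> drive_tool([
  {"travel":[0,0.1,0.2],"twist":0,"jaw":1},
  {"travel":[0,0.2,0.5],"twist":0,"jaw":1},
  {"travel":[0,0.2,0.7],"twist":0,"jaw":1},
  {"travel":[0,0.2,0.85],"twist":0,"jaw":1},
  {"travel":[0,0.2,0.95],"twist":0,"jaw":1},
  {"travel":[0,0.2,1.05],"twist":0,"jaw":1},
  {"travel":[0,0.2,1.15],"twist":0,"jaw":1},
  {"travel":[0,0.2,1.25],"twist":0,"jaw":1},
  {"travel":[0,0.2,1.4],"twist":0,"jaw":1},
  {"travel":[0,0.2,1.6],"twist":0,"jaw":1},
  {"travel":[0,0.2,1.8],"twist":0,"jaw":1},
  {"travel":[0,0.2,1.85],"twist":0,"jaw":1},
  {"travel":[0,0.2,1.85],"twist":0,"jaw":1},
  {"travel":[0,0.2,1.85],"twist":0,"jaw":1},
], squeeze=52)

```text
t: 14.4
eef_pos: [0.5793, 0.1976, 0.0324]
tcp_rot: [-3.142, -0.0, 0.03]
wrist_force: [0.4, 1.0, 0.3]
finger_gap: 0.0172
```

```bash
python3 - <<'E'
from meas import *
o=get_obs();print(o['eef_pos'],o['tcp_rot'],o['wrist_force'])
for c in ["scene","wrist"]:
    p,d,cp=cloud(c,c+"8"); np.savez(c+"8.npz",p=p,d=d)
    print(rects(p,cp,(10,0,165),(40,70,255),.031,(0.60,0.76,0.13,0.28),f"pl8_{c}",2000))
    W=world(d,cp)
    m=(abs(W[...,0]-.675)<.035)&(abs(W[...,1]-.2)<.04)
    print(np.median(W[...,2][m]))
    cv2.imwrite(f"pics/o8_{c}.png",ortho(p,cp,0.58,0.76,0.11,0.29,.02,2000))
E
```

```text
[0.57930333 0.19758256 0.03236517] [-3.14158558e+00 -1.31191658e-04  2.99377391e-02] [0.39971848 1.02815719 0.25495466]
[([0.6785, 0.1998], 106.2, 91.6, np.float32(-1.54))]
0.02802791500861679
[([0.6683, 0.1997], 104.8, 72.1, np.float32(-1.541))]
0.028666661240359326
```

View pics/o8_scene.png

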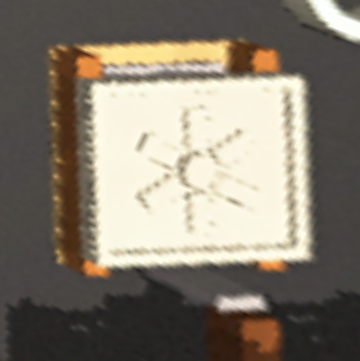

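View pics/wrist8.png

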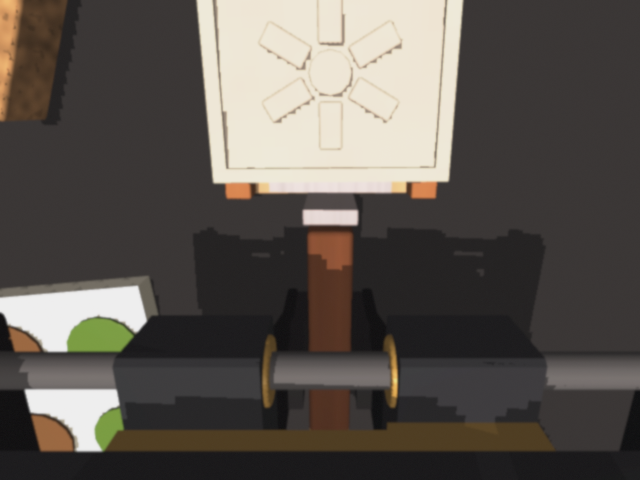

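>>> drive_tool([
  {"travel":[-0.2,0,0],"twist":0,"jaw":1},
  {"travel":[-0.7,0,0],"twist":0,"jaw":1},
  {"travel":[-1.4,0,0],"twist":0,"jaw":1},
  {"travel":[-2.4,0,0],"twist":0,"jaw":1},
  {"travel":[-3.4,0,0],"twist":0,"jaw":1},
  {"travel":[-4.4,0,0],"twist":0,"jaw":1},
  {"travel":[-5.4,0,0],"twist":0,"jaw":1},
  {"travel":[-6.4,0,0],"twist":0,"jaw":1},
  {"travel":[-7.4,0,0],"twist":0,"jaw":1},
  {"travel":[-8.4,0,0],"twist":0,"jaw":1},
  {"travel":[-9.4,0,0],"twist":0,"jaw":1},
  {"travel":[-10.4,0,0],"twist":0,"jaw":1},
  {"travel":[-11.4,0,0],"twist":0,"jaw":1},
  {"travel":[-12,0,0],"twist":0,"jaw":1},
  {"travel":[-12,0,0],"twist":0,"jaw":1},
  {"travel":[-12,0,0],"twist":0,"jaw":1},
], squeeze=52)

```text
t: 16.1
eef_pos: [0.4597, 0.194, 0.0325]
tcp_rot: [-3.141, -0.001, 0.03]
wrist_force: [0.6, 0.2, -1.7]
finger_gap: 0.0172
```

```bash
python3 - <<'E'
from meas import *
o=get_obs();print(o['eef_pos'],o['tcp_rot'],o['wrist_force'])
L=[]
for c in ["scene","side"]:
    p,d,cp=cloud(c,c+"9"); np.savez(c+"9.npz",p=p,d=d)
    print(rects(p,cp,(10,0,165),(40,70,255),.031,(0.60,0.76,0.13,0.28),f"pl9_{c}",2000))
    L.append(ortho(p,cp,0.50,0.76,0.11,0.29,.02,2000))
cv2.imwrite("pics/o9.png",np.hstack(L))
E
```

```text
[0.45974213 0.19404694 0.03250296] [-3.14135632e+00 -8.72307984e-04  2.97910958e-02] [ 0.55100004  0.18576811 -1.7164787 ]
[([0.6785, 0.1998], 106.2, 91.6, np.float32(-1.539))]
[([0.6765, 0.2012], 107.4, 93.7, np.float32(-1.534))]
```

View pics/o9.png

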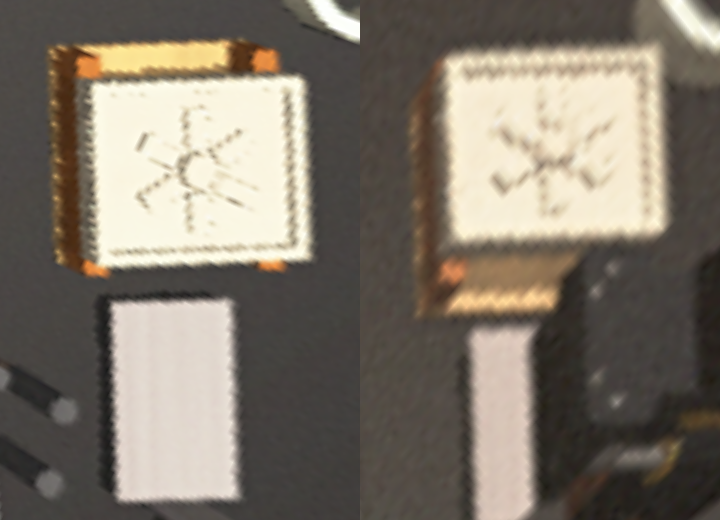

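>>> drive_tool([
  {"travel":[0,0,-1.5],"twist":0,"jaw":1},
  {"travel":[0,0,-4],"twist":0,"jaw":1},
  {"travel":[0,0.5,-6.5],"twist":0,"jaw":1},
  {"travel":[0,2,-8.5],"twist":0.5,"jaw":1},
  {"travel":[0,5,-8.7],"twist":1,"jaw":1},
  {"travel":[0,8.5,-8.7],"twist":1.5,"jaw":1},
  {"travel":[0,12.5,-8.7],"twist":2.2,"jaw":1},
  {"travel":[0,16.5,-8.7],"twist":3,"jaw":1},
  {"travel":[0,20.5,-8.7],"twist":4,"jaw":1},
  {"travel":[-0.2,24.5,-8.7],"twist":5,"jaw":1},
  {"travel":[-0.5,28.5,-8.7],"twist":6,"jaw":1},
  {"travel":[-1,32.5,-8.7],"twist":7,"jaw":1},
  {"travel":[-1.5,36.5,-8.7],"twist":8,"jaw":1},
  {"travel":[-2.2,40.5,-8.7],"twist":9,"jaw":1},
  {"travel":[-3,44.5,-8.7],"twist":10,"jaw":1},
  {"travel":[-3.5,48,-8.7],"twist":10.4,"jaw":1},
  {"travel":[-3.8,51,-8.7],"twist":10.6,"jaw":1},
  {"travel":[-3.9,53.2,-8.7],"twist":10.6,"jaw":1},
  {"travel":[-3.9,53.8,-8.7],"twist":10.6,"jaw":1},
  {"travel":[-3.9,53.8,-8.7],"twist":10.6,"jaw":1},
], squeeze=52)

```text
t: 18.2
eef_pos: [0.4363, -0.3455, 0.1191]
tcp_rot: [-3.142, 0.0, -0.157]
wrist_force: [-0.2, -0.2, -1.6]
finger_gap: 0.0175
```

```bash
python3 - <<'E'
from meas import *
o=get_obs();print(o['eef_pos'],o['tcp_rot'],o['wrist_force'])
t=o['eef_pos'][:2]; y=o['tcp_rot'][2]; D=np.array([np.cos(y),np.sin(y)]); N=np.array([-np.sin(y),np.cos(y)])
for c in ["scene","side"]:
    p,d,cp=cloud(c,c+"10"); W=world(d,cp)
    a=(W[...,:2]-t)@D; b=(W[...,:2]-t)@N
    m=(a>.055)&(a<.14)&(abs(b)<.027)&(W[...,2]>.08)&(W[...,2]<.107)
    z=W[...,2][m]; A=np.stack([a[m]-.095,b[m],np.ones(m.sum())],1)
    s,*_=np.linalg.lstsq(A,z,rcond=None); print(c,m.sum(),s, np.std(z-A@s))
E
```

```text
[ 0.43632007 -0.34547304  0.11911215] [-3.14150153e+00  2.37279214e-04 -1.56522521e-01] [-0.21317505 -0.21305094 -1.5987822 ]
scene 288 [-0.00796217 -0.00719364  0.09738103] 0.0017872762261458772
side 183 [-0.00873108 -0.00651434  0.09699993] 0.0015260461093300885
```

View pics/scene10.png

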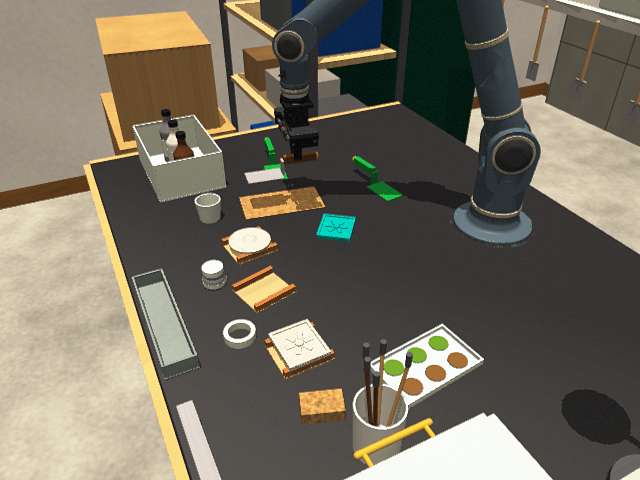

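Spatula is level and back over its mat. I lower it by 9.2 cm, to TCP z 0.027, where it was gripped.

>>> drive_tool([
  {"travel":[0,0,1.5],"twist":0,"jaw":1},
  {"travel":[0,0,3.5],"twist":0,"jaw":1},
  {"travel":[0,0,5.5],"twist":0,"jaw":1},
  {"travel":[0,0,7],"twist":0,"jaw":1},
  {"travel":[0,0,8],"twist":0,"jaw":1},
  {"travel":[0,0,8.5],"twist":0,"jaw":1},
  {"travel":[0,0,8.8],"twist":0,"jaw":1},
  {"travel":[0,0,9],"twist":0,"jaw":1},
  {"travel":[0,0,9.15],"twist":0,"jaw":1},
  {"travel":[0,0,9.2],"twist":0,"jaw":1},
  {"travel":[0,0,9.2],"twist":0,"jaw":1},
  {"travel":[0,0,9.2],"twist":0,"jaw":1},
], squeeze=52)

```text
t: 19.5
eef_pos: [0.4366, -0.3451, 0.0276]
tcp_rot: [3.141, -0.001, -0.155]
wrist_force: [0.4, -0.5, -1.3]
finger_gap: 0.0171
```

>>> drive_tool([
  {"travel":[0,0,0.05],"twist":0,"jaw":1},
  {"travel":[0,0,0.1],"twist":0,"jaw":1},
  {"travel":[0,0,0.1],"twist":0,"jaw":1},
  {"travel":[0,0,0.1],"twist":0,"jaw":1},
])

```text
t: 19.9
eef_pos: [0.4363, -0.3451, 0.0267]
tcp_rot: [3.141, -0.0, -0.155]
wrist_force: [-1.8, 0.5, 3.3]
finger_gap: 0.0175
```

Contact now (+3 N). Release and rise.

>>> drive_tool([
  {"travel":[0,0,0],"twist":0,"jaw":2.5},
  {"travel":[0,0,0],"twist":0,"jaw":4},
  {"travel":[0,0,0],"twist":0,"jaw":6},
  {"travel":[0,0,0],"twist":0,"jaw":8.5},
  {"travel":[0,0,0],"twist":0,"jaw":8.5},
  {"travel":[0,0,0],"twist":0,"jaw":8.5},
  {"travel":[0,0,-1],"twist":0,"jaw":8.5},
  {"travel":[0,0,-3],"twist":0,"jaw":8.5},
  {"travel":[0,0,-6],"twist":0,"jaw":8.5},
  {"travel":[0,0,-9],"twist":0,"jaw":8.5},
  {"travel":[0,0,-12],"twist":0,"jaw":8.5},
  {"travel":[0,0,-14],"twist":0,"jaw":8.5},
  {"travel":[0,0,-14],"twist":0,"jaw":8.5},
  {"travel":[0,0,-14],"twist":0,"jaw":8.5},
])

```text
t: 21.3
eef_pos: [0.4363, -0.3449, 0.1668]
tcp_rot: [3.141, -0.001, -0.155]
wrist_force: [0.0, -0.0, -0.7]
finger_gap: 0.085
```

```bash
python3 - <<'E'
from meas import *
o=get_obs();print(o['eef_pos'],o['tcp_rot'],o['wrist_force'],o['finger_gap'])
for c in ["wrist","scene","side"]:
    p,d,cp=cloud(c,c+"11"); W=world(d,cp)
    print(c,"blade",rects(p,cp,(0,0,130),(180,45,255),0.0065,(0.45,0.62,-0.44,-0.26),"wbl11",1000))
    m=(abs(W[...,0]-.53)<.035)&(abs(W[...,1]+.36)<.018); print("blade z",np.median(W[...,2][m]), np.polyfit(W[...,0][m],W[...,2][m],1)[0])
    if c!="wrist": print("plaque",rects(p,cp,(10,0,165),(40,70,255),.031,(0.60,0.76,0.13,0.28),f"pl11_{c}",2000))
E
```

```text
[ 0.43631911 -0.34489746  0.16675728] [ 3.14128975e+00 -7.63507813e-04 -1.55102005e-01] [ 0.00237805 -0.01641059 -0.71065053] 0.08504238696469255
wrist blade [([0.5303, -0.3602], 101.0, 60.0, np.float32(-0.159))]
blade z 0.006806866856559901 -0.00048259203756916144
scene blade [([0.5313, -0.3593], 101.0, 58.9, np.float32(-0.161))]
blade z 0.005647260459995196 -0.008950149155689025
plaque [([0.6785, 0.1998], 106.2, 91.6, np.float32(-1.54))]
side blade [([0.5279, -0.3581], 95.7, 56.8, np.float32(-0.157))]
blade z 0.00567244635780223 -0.001328858292950787
plaque [([0.6765, 0.2012], 107.5, 93.7, np.float32(-1.533))]
```

View pics/wrist11.png

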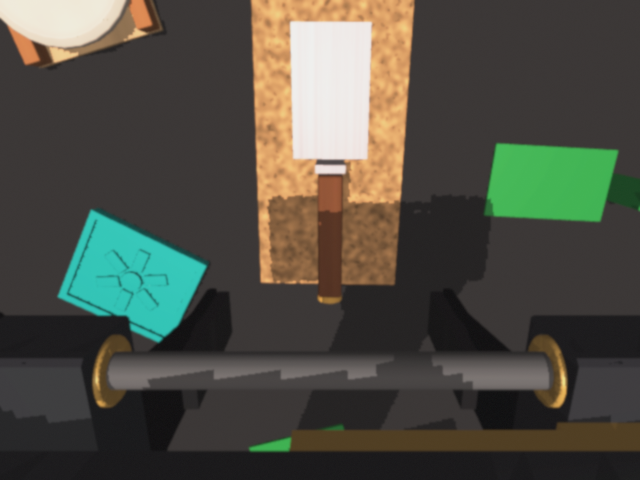

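View pics/scene11.png

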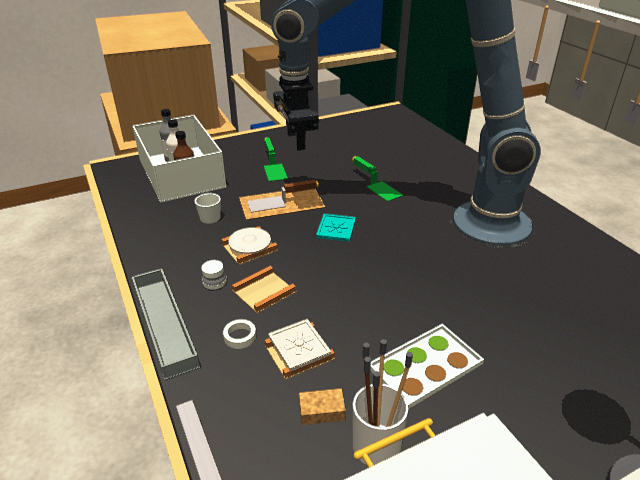

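The spatula lies flat at its starting pose (blade at pixels 290–371, rows 22–158 in the wrist picture). The plaque sits square on the stand at (300, 345) in the scene picture, and everything else is in place.

```bash
python3 -c "
from bench import *
print(finish_job())"
```

```text
the job is handed in; nothing more can be done
None
```

The plaque now lies on the formerly empty stand and the spatula is back flat on its mat. I handed the job in at about 21.5 s of the 67 s allowed; no verdict was reported.

- **Plaque:** I slid the blade under it, lifted it level (droop about 0.01 rad), carried it over, lowered it across both battens and drew the blade out. The last checks put its centre at about (0.677, 0.200) with yaw about 0.035 rad. I measured the stand's centre at about (0.677, 0.200) to (0.677, 0.201) with yaw about 0.03 rad, so it is within a few mm and square to it. Its top was at the expected height right after it was set down, and its position had not changed at the final check.
- **Spatula:** the blade centre ended at about (0.530, -0.360), within 1 mm of where it started. It is flat, with its top at about 6.5 mm.
- **Gripper:** it is open and about 14 cm above the spatula, touching nothing.
- **Other objects:** none looked moved in the last scene picture. I judged this by eye and did not measure each one.

The scene and side cameras disagreed with each other by 2–3 mm throughout, which is within their calibration error. No check failed.

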